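# Stack disc cartons in the push-latch drawer

## Robot

A 6-joint arm with a two-finger parallel gripper is mounted at the origin on the work surface. World frame = base frame: x ahead of the robot, y to its left, z up, the work surface at z = 0. Lengths are in m, angles in rad, forces in N, time in s.
With the tool pointing down it reaches from about 0.25 to 0.775 m from the base axis. Payload 4 kg.
Tool frame: the origin (TCP) lies at the very end of the fingers, on their centre line; the grasp point (between the pads) lies 19 mm behind it; x points along the fingers, y is the direction in which the jaws open and shut, and the axes are right-handed (so a half turn about x gives the same grasp; the last joint's range is limited). The gripper opens to 94 mm and grips with 3 to 60 N. Pads are 16 mm wide; open, the fingers measure 119 mm over their backs; the gripper's body (75 mm by 177 mm) begins 78 mm behind the grasp point.
Start: joints at [-1.225, 0.087, 1.371, -0, 1.684, -0.103], TCP at [0.239, -0.496, 0.206] pointing down, gripper open.
Joint ranges: [-3.1, 3.1], [-0.76, 2.03], [0.27, 2.55], [-1.08, 4.22], [0.17, 2.65], [-2.57, 2.57]. Speed limits (rad/s): [2.79, 2.79, 3.14, 3.14, 3.14, 3.14].

## Interface

Orientations are given as [roll, pitch, yaw] about the fixed x, y, z axes, in that order (R = Rz(yaw) Ry(pitch) Rx(roll)).
In Python, from bench import robot gives the robot as it stands.
- The arm moves only by the tool carry_out, never from a script. Its argument "targets" is a list of rows, each a list of 5 numbers: the closure, from 0 (fully open) to 1 (shut), then the shift along the tool's x, y, z in cm, then the turn about the tool's x in degrees. In form: [[fingers, tx, ty, tz, turn], ...]. A call has 1 to 20 rows; each row shifts and turns the commanded pose from where the row before left it, along the tool's axes as they then stand; what a row does not reach is not made up. A row lasts 1/10 s, in which the tool goes at most 50 mm and 8.59 degrees, less where a joint would pass 70% of its speed; a pose out of reach is approached as far as the arm can. A call is refused whole if a number of a shift passes 5 or a number of a turn 8.59, either way. A call with a gripper value outside its range is refused whole. The fingers move at their own pace and stop on an object; the grip force is fixed at half the most. Time passes only in rows, so rows that do not move let the fingers close. It gives the time, the measured TCP pose, the force and the opening at its end, in the units of the state.
- robot.get_obs(): the state, without advancing time (a new reading comes with each control period).
- robot.snapshot(name): name is "scene" or "top" or "wrist"; returns a dict with "image" (420x560x3 uint8, red, green, blue), "camera_matrix" (3x3 intrinsics, pixels), "pose" (4x4, takes a point from camera to world coordinates). Camera axes: x right, y up, looking along -z (the intrinsics and any distortion apply to the point x, -y, -z); pixel columns grow to the right and rows downward; lengths in m; the calibration is good to about 2 mm. A picture is of the moment at which its call begins. There is no depth.
- robot.close_job(): hands the job in, once; it reports no verdict.
The state is a dict: "time": time; "joint_positions": joint angles; "qvel": joint speeds; "joint_torque": joint torques, N m; "tool_pos": TCP position; "ee_rot": TCP orientation; "wrist_force": force on the tool from outside, world axes, zero at the start; "wrist_torque": the same for the moment, N m; "width": finger opening in m.
Only numpy, scipy, OpenCV 4.12 (cv2) and the standard library are available. Lean on these libraries where they do the work, as an engineer would, in place of code of your own. Each camera call takes 0.05 s, during which the arm holds its last target. There are 200 camera calls.

## Task

Put the cartons of grinding discs away: press the cabinet's drawer in and let go so that its push latch releases it, pull it out, and stack every carton from the bench squarely on top of the one already in it, lying flat, edges flush, as one column. Then push the drawer home until the latch catches and it stays shut, with the column still standing, and leave the grinder, spray can and square where they lie.

Things in the scene. Friction and masses are not known exactly. Their poses are not given: they have to be found in the camera images.
- drawer (a joint): push-latched drawer of the blue cabinet, m: 0 latched shut; -0.012 pressed right in (hard stop); about 0.075 after springing out; 0.19 pulled out to its stop. Push-push latch: a press in to -0.010 or beyond, then let go, releases it if latched and latches it if not; one short of -0.006 changes nothing. It cannot be pulled out while latched
- drawer_front (a point): centre line of the drawer's flat grey front panel, on its outer face, 160 mm above the bench (yellow dot); moves with the drawer. x points into the cabinet (the way to press), the drawer comes out along -x, y along the panel, z up. The panel is 184 mm wide, 16 mm thick, 10 to 190 mm above the bench; latched, its face stands 16 mm out of the cabinet
- drawer_edge (a point): middle of the top edge of the drawer's front panel (190 mm above the bench), half-way through its 16 mm thickness; axes as drawer_front. Once the drawer has sprung out the panel can be gripped here from above and pulled; the drawer has no handle
- tray_floor (a point): centre of the upper face of the drawer's tray floor (black rubber mat), 24 mm above the bench; axes as drawer_front. The tray is 206 mm (x) by 170 mm (y) inside, with sides 20 mm above the floor, and the front panel at its -x end
- cabinet: blue sheet-steel cabinet, fixed, 260 mm deep (x), 200 wide (y), 200 high, open at its front (x = -130 mm; drawer opening up to 194 mm above the bench); origin under its centre; the drawer comes out along -x. A spring in it pushes the drawer out with 5 N when shut, falling to 2 N where it lets go 70 mm out; beyond that the drawer stays where it is left (about 1 N friction)
- carton0_mid (a point): the carton that is already in the drawer, standing on the tray floor, lengthwise to the drawer, its centre 85 to 105 mm behind the panel: closed cardboard carton of small grinding discs, 110 (x) x 64 (y) x 26 mm (z), 250 g, brown with two blue disc pictures and a tape strip on its lid; this point is its centre, 13 mm above its underside, x along its length, z up through its lid
- carton1_mid (a point): loose on the bench at the start, or absent: closed cardboard carton of small grinding discs, 110 (x) x 64 (y) x 26 mm (z), 250 g, brown with two blue disc pictures and a tape strip on its lid; this point is its centre, 13 mm above its underside, x along its length, z up through its lid
- carton2_mid (a point): loose on the bench at the start, or absent: closed cardboard carton of small grinding discs, 110 (x) x 64 (y) x 26 mm (z), 250 g, brown with two blue disc pictures and a tape strip on its lid; this point is its centre, 13 mm above its underside, x along its length, z up through its lid
- carton3_mid (a point): loose on the bench at the start, or absent: closed cardboard carton of small grinding discs, 110 (x) x 64 (y) x 26 mm (z), 250 g, brown with two blue disc pictures and a tape strip on its lid; this point is its centre, 13 mm above its underside, x along its length, z up through its lid
- carton4_mid (a point): loose on the bench at the start, or absent: closed cardboard carton of small grinding discs, 110 (x) x 64 (y) x 26 mm (z), 250 g, brown with two blue disc pictures and a tape strip on its lid; this point is its centre, 13 mm above its underside, x along its length, z up through its lid
- carton5_mid (a point): loose on the bench at the start, or absent: closed cardboard carton of small grinding discs, 110 (x) x 64 (y) x 26 mm (z), 250 g, brown with two blue disc pictures and a tape strip on its lid; this point is its centre, 13 mm above its underside, x along its length, z up through its lid
- grinder: yellow and black angle grinder lying on the bench, 310 mm long, 2 kg; origin on its underside below the middle of its body; not part of the job
- spray: white and grey spray can with a red cap, 65 mm across, 190 mm high, upright; origin under its centre; not part of the job
- trysquare: engineer's square lying on the bench, 150 mm aluminium stock and 200 mm steel blade; origin at the end of the stock near the blade; not part of the job
There are look-alikes about, which are no part of the job. What is shaped like the part that bears carton5_mid but red is not meant.

How it is judged:
By the outcome, as a careful person would: the job done as asked, in the order asked, and still so for the second after the job is handed in, with the robot touching nothing.
Of carton1, carton2, carton3, carton4, carton5 only 3 to 5 are there at a start; the rules pass over those that are not, and their reading is None.
At some moment in a run one of carton1, carton2, carton3, carton4, carton5 may be knocked a few centimetres aside while the robot is not near it.
Once in a run the grip may slacken for a moment while it holds something.
It also fails if it takes over 210 s, if anything falls off the work surface, if the arm or the gripper's body presses on something with over 40 N, if the wrist force passes 120 N, or if a joint passes its speed limit or range.

## Working session

There is one attempt and no reset: what is moved stays moved. The work goes in short steps, Python scripts to look and compute and a tool call to move; the robot and the scene stay as the last step left them, time stands still between calls to the robot, and variables do not carry over. Pictures are saved under pics/ and viewed, about 12 in all and at most 16, crops included, and the job is handed in when it is done.

Besides the shell and the picture viewer there is one more tool, called after "Request:" as a command line: name --pt "numbers of a row" for each row, then --argument value for the rest. carry_out: Moves the arm, as the interface text tells. Its arguments: {"type":"object","properties":{"targets":{"type":"array","items":{"type":"array","items":{"type":"number"}}}},"required":["targets"]}

```bash
mkdir -p pics; ls; cat > h.py <<'E'
import numpy as np, cv2
from bench import robot
def snap(n,tag):
    s=robot.snapshot(n); cv2.imwrite(f'pics/{tag}.png',s['image'][:,:,::-1])
    np.savez(f'pics/{tag}.npz',image=s['image'],K=s['camera_matrix'],T=s['pose']); return s
def load(tag):
    d=np.load(f'pics/{tag}.npz'); return dict(image=d['image'],camera_matrix=d['K'],pose=d['T'])
def ray(s,uv):
    K=s['camera_matrix'];T=s['pose']
    d=np.array([(uv[0]-K[0,2])/K[0,0],-(uv[1]-K[1,2])/K[1,1],-1.0]); return T[:3,3],T[:3,:3]@d
def onz(s,uv,z):
    o,d=ray(s,uv); return o+d*(z-o[2])/d[2]
def proj(s,p):
    T=s['pose'];c=T[:3,:3].T@(np.asarray(p)-T[:3,3]);K=s['camera_matrix']
    return np.array([K[0,0]*c[0]/-c[2]+K[0,2],K[1,1]*-c[1]/-c[2]+K[1,2]])
E
python3 - <<'E'
from h import *
for n in ['scene','top']:
    s=snap(n,n+'0'); print(n,s['camera_matrix'].round(1).tolist(),s['pose'].round(3).tolist(),[k for k in s])
print(robot.get_obs())
E
```

```text
pics
scene [[492.4, 0.0, 285.7], [0.0, 492.4, 217.2], [0.0, 0.0, 1.0]] [[0.776, -0.601, 0.193, 0.853], [0.631, 0.741, -0.228, -0.428], [-0.006, 0.299, 0.954, 1.473], [0.0, 0.0, 0.0, 1.0]] ['image', 'camera_matrix', 'pose']
top [[447.3, 0.0, 287.6], [0.0, 447.3, 215.9], [0.0, 0.0, 1.0]] [[-0.01, 0.996, -0.087, 0.46], [-1.0, -0.008, 0.021, -0.097], [0.02, 0.087, 0.996, 1.337], [0.0, 0.0, 0.0, 1.0]] ['image', 'camera_matrix', 'pose']
{'time': 0.1, 'joint_positions': array([-1.22509163e+00,  8.78843985e-02,  1.37205442e+00,  2.13187474e-05,
        1.68359104e+00, -1.03107840e-01]), 'qvel': array([-2.63268951e-04,  7.60006542e-04, -4.02420655e-03,  1.54746883e-05,
        3.68009797e-04, -4.91611654e-05]), 'joint_torque': array([ 2.76885803e-03, -3.41252875e+01, -3.03302085e+01,  7.20906467e-02,
        3.03670310e-02, -9.77485638e-05]), 'tool_pos': array([ 0.23847998, -0.49508191,  0.20444411]), 'ee_rot': array([-1.68484108,  1.56885901,  1.90556648]), 'wrist_force': array([0.02104821, 0.1634495 , 0.38386935]), 'wrist_torque': array([ 0.02874306, -0.01381219, -0.02887516]), 'width': 0.094045512034709}
```

View pics/scene0.png

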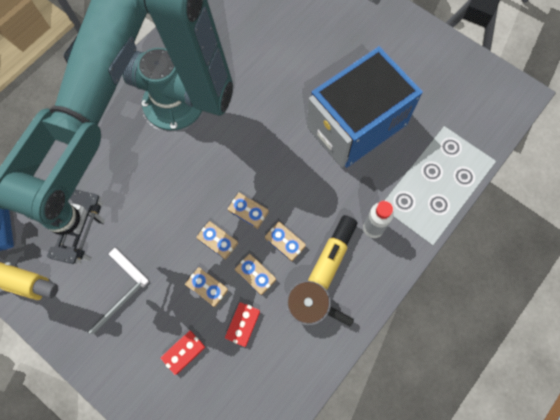

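View pics/top0.png

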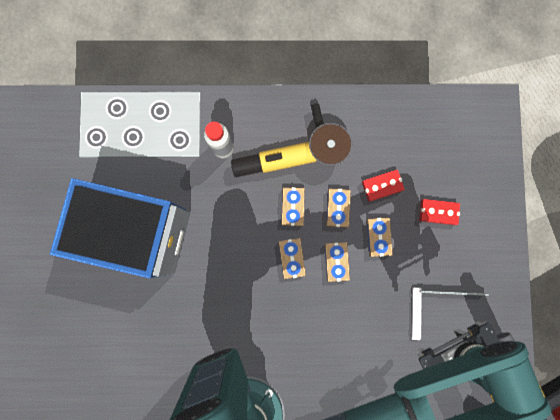

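Five brown cartons lie on the bench: top-image centres are near (292,205), (339,207), (380,237), (291,259) and (337,263). The two red look-alikes at (383,185) and (440,211) are not meant. The cabinet is at left, with its front facing image right.

```bash
cat >> h.py <<'E'
def discs(s,z,minA=40,roi=None):
    hsv=cv2.cvtColor(s['image'],cv2.COLOR_RGB2HSV)
    m=cv2.inRange(hsv,(100,130,60),(125,255,255))
    cs,_=cv2.findContours(m,cv2.RETR_EXTERNAL,cv2.CHAIN_APPROX_NONE); out=[]
    for c in cs:
        (x,y),(w,h),a=cv2.minAreaRect(c)
        A=cv2.contourArea(cv2.convexHull(c))
        if minA<A<12000 and max(w,h)<1.6*min(w,h)+1:
            M=cv2.moments(cv2.convexHull(c)); uv=(M['m10']/M['m00'],M['m01']/M['m00'])
            out.append((np.array(uv),A,onz(s,uv,z)))
    return out
def pairs(ds,dmin=.035,dmax=.07):
    r=[]
    for i in range(len(ds)):
        for j in range(i):
            a,b=ds[i][2],ds[j][2]; L=np.linalg.norm(a-b)
            if dmin<L<dmax: r.append((i,j,L,(a+b)/2,np.degrees(np.arctan2(*(a-b)[1::-1]))%180,(ds[i][0]+ds[j][0])/2))
    return r
E
python3 - <<'E'
from h import *
for n in ['top0','scene0']:
    s=load(n); ds=discs(s,.026); print(n,len(ds))
    for i,j,L,c,a,uv in pairs(ds): print(i,j,round(L,4),c.round(4),round(a,1),uv.round(0))
    hsv=cv2.cvtColor(s['image'],cv2.COLOR_RGB2HSV)
    m=cv2.inRange(hsv,(105,150,80),(125,255,255)); 
    m=cv2.morphologyEx(m,cv2.MORPH_CLOSE,np.ones((3,3)))
    cs,_=cv2.findContours(m,cv2.RETR_EXTERNAL,cv2.CHAIN_APPROX_NONE)
    c=max(cs,key=cv2.contourArea); p=cv2.approxPolyDP(cv2.convexHull(c),4,True)[:,0]
    for q in p: print('cab',q,onz(s,q,.2).round(4))
    m=cv2.inRange(hsv,(18,120,120),(35,255,255)); n_,_,st,ce=cv2.connectedComponentsWithStats(m)
    for k in range(1,n_):
        if st[k,4]>3: print('yel',ce[k].round(1),st[k,4],onz(s,ce[k],.16).round(4))
im=load('top0')['image'][160:290,40:200,::-1]; im2=load('scene0')['image'][40:180,290:430,::-1]
cv2.imwrite('pics/crop1.png',np.hstack([cv2.resize(im,(400,400)),cv2.resize(im2,(400,400))]))
E
```

```text
top0 11
2 0 0.0559 [ 0.4395 -0.2687  0.026 ] 3.0 [337. 262.]
3 1 0.0563 [ 0.4507 -0.1359  0.026 ] 7.4 [292. 258.]
5 4 0.0559 [ 0.511  -0.3962  0.026 ] 3.0 [380. 237.]
8 6 0.0562 [ 0.5989 -0.2759  0.026 ] 175.6 [339. 207.]
9 7 0.0564 [ 0.6037 -0.1406  0.026 ] 177.7 [293. 206.]
cab [ 71 179] [0.6583 0.4292 0.2   ]
cab [169 201] [0.6    0.1803 0.2   ]
cab [151 276] [0.411  0.2227 0.2   ]
cab [ 50 253] [0.471  0.4755 0.2   ]
yel [286.9 157. ] 996 [ 0.7209 -0.1219  0.16  ]
yel [170.1 241.1] 35 [0.4992 0.1859 0.16  ]
yel [491.2 396.5] 4 [ 0.0916 -0.6421  0.16  ]
scene0 11
1 0 0.0547 [ 0.51   -0.3959  0.026 ] 2.1 [206. 286.]
3 2 0.0562 [ 0.5978 -0.2756  0.026 ] 175.8 [255. 273.]
6 4 0.0567 [ 0.603  -0.1403  0.026 ] 177.7 [285. 240.]
7 5 0.0569 [ 0.439  -0.2679  0.026 ] 3.0 [216. 239.]
9 8 0.0553 [ 0.4505 -0.1354  0.026 ] 7.7 [248. 209.]
cab [414  98] [0.6557 0.3967 0.2   ]
cab [401 126] [0.6787 0.2981 0.2   ]
cab [350 160] [0.6287 0.121  0.2   ]
cab [355 139] [0.6007 0.1821 0.2   ]
yel [326.4 124.5] 25 [0.4986 0.186  0.16  ]
yel [328.8 262.2] 802 [ 0.7582 -0.1395  0.16  ]
yel [ 17.9 280.8] 923 [ 0.1391 -0.7076  0.16  ]
```

View pics/crop1.png

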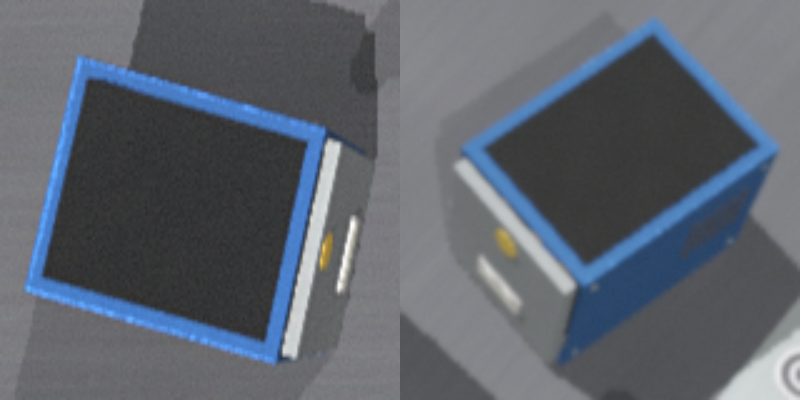

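```bash
cat >> h.py <<'E'
from scipy.spatial.transform import Rotation as Ro
D=np.array([.228,.974,0]); D/=np.linalg.norm(D); DY=np.array([-D[1],D[0],0]); DOT=np.array([.499,.186,.16])
def to(p,jaw=None,alt=False):
    """jaw: world deg of tool y (mod 180). prints turn, then shift in cm along tool axes after turn"""
    o=robot.get_obs(); R=Ro.from_euler('xyz',o['ee_rot']).as_matrix()
    cur=np.degrees(np.arctan2(R[1,1],R[0,1])); t=0
    if jaw is not None:
        t=(cur-jaw+90)%180-90
        if alt: t-=180*np.sign(t)
    R2=R@Ro.from_euler('x',t,degrees=True).as_matrix()
    print('t',round(o['time'],2),'tcp',o['tool_pos'].round(4),'jaw',round(cur,1),'tilt',R[:,0].round(3),'q6',round(o['joint_positions'][5],2),'w',round(o['width'],4),'F',o['wrist_force'].round(1))
    print(' turn',round(t,2),'shift cm',(100*R2.T@(np.asarray(p)-o['tool_pos'])).round(2))
E
python3 - <<'E'
from h import *
print(np.degrees(np.arctan2(D[1],D[0])))
j=np.degrees(np.arctan2(DY[1],DY[0]))
p=DOT-D*.04; p[2]=.14
to(p,j); to(p,j,True)
E
```

```text
76.82507339274898
t 0.1 tcp [ 0.2385 -0.4951  0.2044] jaw -64.3 tilt [-0.001  0.002 -1.   ] q6 -0.1 w 0.094 F [0.  0.2 0.4]
 turn -51.11 shift cm [  6.55   9.85 -68.24]
t 0.1 tcp [ 0.2385 -0.4951  0.2044] jaw -64.3 tilt [-0.001  0.002 -1.   ] q6 -0.1 w 0.094 F [0.  0.2 0.4]
 turn 128.89 shift cm [ 6.55 -9.85 68.24]
```

Request:
carry_out --pt "1 0 0 0 -8.5" --pt "1 0 0 0 -8.5" --pt "1 0 0 0 -8.5" --pt "1 0 0 0 -8.5" --pt "1 0 0 0 -8.5" --pt "1 0 0 0 -8.5" --pt "1 0 1 -4 0" --pt "1 0 1 -4 0" --pt "1 0 1 -4 0" --pt "1 0 1 -4 0" --pt "1 0 1 -4 0" --pt "1 0 1 -4 0" --pt "1 0 1 -4 0" --pt "1 0 1 -4 0" --pt "1 0 1 -4 0" --pt "1 0 1 -4 0" --pt "1 0 0 -4 0" --pt "1 0 0 -4 0" --pt "1 0 0 -4 0" --pt "1 0 0 0 0"

```text
time: 2.1
tool_pos: [0.4556, -0.0084, 0.2049]
ee_rot: [-2.534, 1.569, 1.953]
wrist_force: [0.7, -0.3, 0.7]
width: 0.0004
```

```bash
python3 - <<'E'
from h import *
j=np.degrees(np.arctan2(DY[1],DY[0])); p=DOT-D*.03; p[2]=.14
to(p,j)
E
```

```text
t 2.1 tcp [ 0.4556 -0.0084  0.2049] jaw -12.9 tilt [-0.001  0.002 -1.   ] q6 0.08 w 0.0004 F [ 0.7 -0.3  0.7]
 turn 0.28 shift cm [  6.52  -0.2  -16.9 ]
```

Request:
carry_out --pt "1 2 0 -3 0" --pt "1 2 0 -3 0" --pt "1 2 0 -3 0" --pt "1 0.5 0 -3 0" --pt "1 0 0 -2 0" --pt "1 0 0 -1 0" --pt "1 0 0 -1 0" --pt "1 0 0 0 0" --pt "1 0 0 0 0"

```text
time: 3.0
tool_pos: [0.4923, 0.1425, 0.1407]
ee_rot: [0.683, 1.57, -1.12]
wrist_force: [-0.1, 0.0, -0.1]
width: 0.0005
```

```bash
python3 - <<'E'
from h import *
j=np.degrees(np.arctan2(DY[1],DY[0])); p=DOT-D*.008; p[2]=.14
to(p,j)
E
```

```text
t 3.0 tcp [0.4923 0.1425 0.1407] jaw -13.3 tilt [ 0.    -0.001 -1.   ] q6 0.4 w 0.0005 F [-0.1  0.  -0.1]
 turn -0.15 shift cm [ 0.06 -0.34 -3.59]
```

Approach in steps and watch the force.

Request:
carry_out --pt "1 0 -0.3 -1.5 0" --pt "1 0 0 -1 0" --pt "1 0 0 -0.5 0" --pt "1 0 0 -0.5 0" --pt "1 0 0 -0.3 0" --pt "1 0 0 -0.3 0" --pt "1 0 0 0 0"

```text
time: 3.7
tool_pos: [0.4984, 0.1824, 0.1405]
ee_rot: [-0.101, 1.567, -1.905]
wrist_force: [-2.0, -4.2, 2.6]
width: 0.0002
```

Request:
carry_out --pt "1 0 0 -0.3 0" --pt "1 0 0 -0.3 0" --pt "1 0 0 -0.2 0" --pt "1 0 0 0 0"

```text
time: 4.1
tool_pos: [0.4998, 0.1881, 0.1406]
ee_rot: [-0.08, 1.563, -1.885]
wrist_force: [-3.5, -10.0, 3.2]
width: -0.0001
```

Request:
carry_out --pt "1 0 0 -0.3 0" --pt "1 0 0 -0.3 0" --pt "1 0 0 0 0"

```text
time: 4.4
tool_pos: [0.4996, 0.1878, 0.1407]
ee_rot: [-0.101, 1.549, -1.908]
wrist_force: [-9.7, -26.1, 7.8]
width: 0.0001
```

Hard stop reached (no further travel, 27 N). Now let go, backing off steadily.

Request:
carry_out --pt "1 0 0 0.6 0" --pt "1 0 0 1 0" --pt "1 0 0 1.5 0" --pt "1 0 0 2 0" --pt "1 0 0 2 0" --pt "1 0 0 2 0" --pt "1 0 0 2 0" --pt "1 0 0 2 0" --pt "1 0 0 2 0" --pt "0 -3 0 2 0" --pt "0 -3 0 0 0" --pt "0 -3 0 0 0" --pt "0 -2 0 0 0" --pt "0 0 0 0 0"

```text
time: 5.8
tool_pos: [0.4643, 0.0309, 0.2541]
ee_rot: [1.813, 1.563, 0.011]
wrist_force: [-0.6, 0.8, 0.0]
width: 0.0371
```

```bash
python3 - <<'E'
from h import *
to(DOT)
s=snap('scene','scene1'); t=snap('top','top1')
for s in (s,t):
    hsv=cv2.cvtColor(s['image'],cv2.COLOR_RGB2HSV)
    m=cv2.inRange(hsv,(18,120,120),(35,255,255)); n_,_,st,ce=cv2.connectedComponentsWithStats(m)
    for k in range(1,n_):
        if st[k,4]>3: w=onz(s,ce[k],.16);print('yel',ce[k].round(1),st[k,4],w.round(4),((DOT-w)@D).round(4))
a,b=load('scene1')['image'][30:210,240:440,::-1],load('top1')['image'][160:300,40:240,::-1]
cv2.imwrite('pics/crop2.png',np.hstack([cv2.resize(a,(400,360)),cv2.resize(b,(400,280)).copy() if 0 else cv2.copyMakeBorder(cv2.resize(b,(400,280)),0,80,0,0,0)]))
E
```

```text
t 5.8 tcp [0.4643 0.0309 0.2541] jaw -13.3 tilt [ 0.008  0.    -1.   ] q6 0.18 w 0.0371 F [-0.6  0.8  0. ]
 turn 0 shift cm [  9.44  -0.26 -15.87]
yel [328.5 262.4] 834 [ 0.7581 -0.1404  0.16  ] 0.2588
yel [ 17.9 280.8] 932 [ 0.1391 -0.7076  0.16  ] 0.9521
yel [286.9 157. ] 993 [ 0.721  -0.1219  0.16  ] 0.2492
yel [517.  384.9] 2434 [ 0.1195 -0.7107  0.16  ] 0.9596
```

View pics/crop2.png

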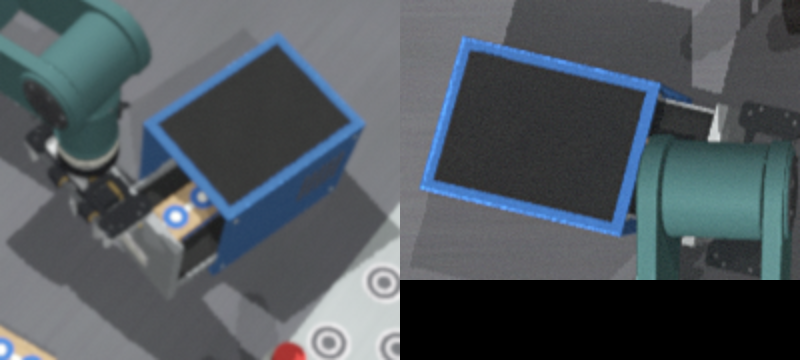

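Request:
carry_out --pt "0 0 0 0 -8.5" --pt "0 0 0 0 -8.5" --pt "0 0 0 0 -8.5" --pt "0 0 0 0 -8.5" --pt "0 0 0 0 -8.5" --pt "0 0 0 0 -8.5" --pt "0 0 0 0 -8.5" --pt "0 0 0 0 -8.5" --pt "0 0 0 0 -8.5" --pt "0 0 0 0 -8.5" --pt "0 0 0 0 -5" --pt "0 0 0 0 0" --pt "0 0 0 0 0"

```text
time: 7.2
tool_pos: [0.462, 0.0312, 0.2488]
ee_rot: [-2.986, 1.568, 3.064]
wrist_force: [-0.6, 0.4, 0.0]
width: 0.094
```

```bash
python3 - <<'E'
from h import *
p=DOT-D*.067; p[2]=.155
to(p,76.8)
s=snap('wrist','w1')
for q in (DOT-D*.075+[0,0,.03],DOT-D*.059+[0,0,.03],p+[0,0,.035]+DY*.05,p+[0,0,.035]-DY*.05): print(proj(s,q).round(0))
E
```

```text
t 7.2 tcp [0.462  0.0312 0.2488] jaw 76.6 tilt [-0.003  0.    -1.   ] q6 -1.39 w 0.094 F [-0.6  0.4  0. ]
 turn -0.18 shift cm [9.38 9.22 0.09]
[377. 219.]
[396. 219.]
[392. 161.]
[381. 273.]
```

View pics/w1.png

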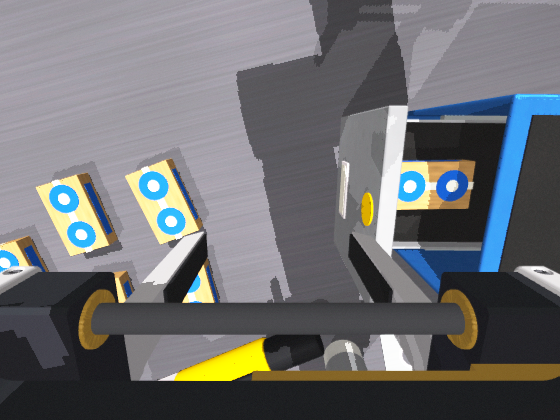

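The strip of the panel's top edge is at columns 387–407, and I predicted 377–396. The panel is therefore about 8 mm less far out than assumed. carton0 is visible behind it.

Request:
carry_out --pt "0 0 2 0 0" --pt "0 0 2 0 0" --pt "0 0 2 0 0" --pt "0 0 2 0 0" --pt "0 0 2 0 0" --pt "0 1 0 0 0" --pt "0 2 0 0 0" --pt "0 2 0 0 0" --pt "0 2 0 0 0" --pt "0 2 0 0 0" --pt "0 0.4 0 0 0" --pt "0 0 0 0 0" --pt "0.5 0 0 0 0" --pt "0.7 0 0 0 0" --pt "1 0 0 0 0" --pt "1 0 0 0 0" --pt "1 0 0 0 0" --pt "1 0 0 0 0"

```text
time: 9.05
tool_pos: [0.4857, 0.1284, 0.1566]
ee_rot: [-0.048, 1.571, -0.279]
wrist_force: [0.1, 0.6, -0.0]
width: 0.0494
```

Request:
carry_out --pt "1 0 0 0 0" --pt "1 0 0 0 0" --pt "1 0 0 0 0" --pt "1 0 0 0 0"

```text
time: 9.45
tool_pos: [0.4855, 0.1276, 0.1564]
ee_rot: [-1.592, 1.569, -1.824]
wrist_force: [-1.0, -4.1, 1.0]
width: 0.0177
```

Request:
carry_out --pt "1 0 -0.5 0 0" --pt "1 0 -1 0 0" --pt "1 0 -1 0 0" --pt "1 0 -1 0 0" --pt "1 0 -1 0 0" --pt "1 0 -1 0 0" --pt "1 0 -1 0 0" --pt "1 0 -1 0 0" --pt "1 0 -1 0 0" --pt "1 0 -1 0 0" --pt "1 0 -1 0 0" --pt "1 0 -1 0 0" --pt "1 0 -0.5 0 0" --pt "1 0 -0.3 0 0" --pt "1 0 -0.3 0 0" --pt "1 0 -0.2 0 0" --pt "1 0 0 0 0" --pt "1 0 0 0 0"

```text
time: 11.25
tool_pos: [0.4562, 0.0092, 0.1563]
ee_rot: [1.752, 1.559, 1.524]
wrist_force: [-1.3, 18.4, -0.3]
width: 0.0161
```

Request:
carry_out --pt "0 0 0.2 0 0" --pt "0 0 0 0 0" --pt "0 0 0 0 0" --pt "0 0 0 0 0" --pt "0 -2 0 0 0" --pt "0 -3 0 0 0" --pt "0 -3 0 0 0" --pt "0 -3 0 0 0" --pt "0 0 -4 0 -5" --pt "0 0 -4 0 -5" --pt "0 0 -4 0 -5" --pt "0 0 -2 0 -5" --pt "0 0 0 0 0" --pt "0 0 0 0 0"

```text
time: 12.65
tool_pos: [0.4399, -0.133, 0.2664]
ee_rot: [1.634, 1.57, 1.749]
wrist_force: [-1.1, 0.1, 0.3]
width: 0.0937
```

```bash
cat >> h.py <<'E'
def look(tag,zs=(.026,)):
    for n in ('top','scene'):
        s=snap(n,n+tag)
        for z in zs:
            for i,j,L,c,a,uv in pairs(discs(s,z)):
                if .050<L<.062: print(n,z,round(L,4),c.round(4),round(a,1),uv.round(0))
E
python3 - <<'E'
from h import *
look('2',(.026,.05))
to([.4507,-.1359,.15],97.5)
E
```

```text
top 0.026 0.0569 [0.4786 0.1196 0.026 ] 77.6 [204. 249.]
top 0.026 0.056 [ 0.511  -0.3964  0.026 ] 3.5 [380. 237.]
top 0.026 0.0565 [ 0.5989 -0.2759  0.026 ] 176.0 [339. 207.]
top 0.026 0.0565 [ 0.6037 -0.1406  0.026 ] 177.8 [293. 206.]
top 0.05 0.0559 [0.4783 0.1157 0.05  ] 77.6 [204. 249.]
top 0.05 0.055 [ 0.51  -0.391  0.05 ] 3.5 [380. 237.]
top 0.05 0.0555 [ 0.5964 -0.2727  0.05  ] 176.0 [339. 207.]
top 0.05 0.0554 [ 0.601  -0.1398  0.05  ] 177.8 [293. 206.]
scene 0.026 0.0555 [ 0.5103 -0.3956  0.026 ] 2.7 [206. 286.]
scene 0.026 0.0557 [ 0.5981 -0.2756  0.026 ] 175.7 [255. 273.]
scene 0.026 0.0562 [ 0.6032 -0.1402  0.026 ] 177.3 [285. 240.]
scene 0.026 0.0562 [ 0.4391 -0.268   0.026 ] 3.0 [216. 239.]
scene 0.026 0.0559 [ 0.4506 -0.1353  0.026 ] 7.6 [248. 209.]
scene 0.026 0.0581 [0.4721 0.1248 0.026 ] 77.9 [305. 153.]
scene 0.05 0.0546 [ 0.5159 -0.3962  0.05  ] 2.7 [206. 286.]
scene 0.05 0.0548 [ 0.6023 -0.2781  0.05  ] 175.7 [255. 273.]
scene 0.05 0.0552 [ 0.6073 -0.1449  0.05  ] 177.3 [285. 240.]
scene 0.05 0.0553 [ 0.4459 -0.2706  0.05  ] 3.0 [216. 239.]
scene 0.05 0.055 [ 0.4572 -0.1402  0.05  ] 7.6 [248. 209.]
scene 0.05 0.0571 [0.4784 0.1157 0.05  ] 77.9 [305. 153.]
t 12.75 tcp [ 0.4401 -0.132   0.2666] jaw 96.7 tilt [ 0.  0. -1.] q6 -2.1 w 0.094 F [ 0.7 -0.7  0.3]
 turn -0.79 shift cm [11.66 -0.52  1.  ]
```

Request:
carry_out --pt "0 0 0 0 8.5" --pt "0 0 0 0 8.5" --pt "0 0 0 0 8.5" --pt "0 0 0 0 8.5" --pt "0 0 0 0 8.5" --pt "0 0 0 0 8.5" --pt "0 0 0 0 8.5" --pt "0 0 0 0 8.5" --pt "0 0 0 0 8.5" --pt "0 0 0 0 8.5" --pt "0 0 0 0 8.5" --pt "0 0 0 0 8.5" --pt "0 0 0 0 8.5" --pt "0 0 0 0 8.5" --pt "0 0 0 0 8.5" --pt "0 0 0 0 8.5" --pt "0 0 0 0 8.5" --pt "0 0 0 0 8.5" --pt "0 0 0 0 8.5" --pt "0 0 0 0 8.5"

```text
time: 14.75
tool_pos: [0.4402, -0.1314, 0.2667]
ee_rot: [2.594, 1.57, -0.261]
wrist_force: [0.5, -0.4, 0.1]
width: 0.0938
```

Request:
carry_out --pt "0 2 0 0 8.5" --pt "0 3 0 0 0" --pt "0 3 0 0 0" --pt "0 3 0 0 0" --pt "0 0 0 0 0" --pt "0 0 0 0 0"

```text
time: 15.35
tool_pos: [0.4401, -0.1319, 0.1569]
ee_rot: [-0.67, 1.571, 2.616]
wrist_force: [0.1, -0.3, 0.5]
width: 0.0938
```

```bash
python3 - <<'E'
from h import *
to([.4506,-.1356,.005],97.5)
E
```

```text
t 15.35 tcp [ 0.4401 -0.1319  0.1569] jaw -81.7 tilt [-0.  0. -1.] q6 1.01 w 0.0938 F [ 0.1 -0.3  0.5]
 turn 0.78 shift cm [15.19  0.51 -0.99]
```

Request:
carry_out --pt "0 2 0.5 -1 0.8" --pt "0 3 0 0 0" --pt "0 3 0 0 0" --pt "0 3 0 0 0" --pt "0 2 0 0 0" --pt "0 1.5 0 0 0" --pt "0 0.6 0 0 0" --pt "0 0 0 0 0" --pt "0 0 0 0 0"

```text
time: 16.25
tool_pos: [0.4522, -0.1367, 0.0074]
ee_rot: [2.585, 1.567, -0.427]
wrist_force: [0.4, 0.4, 0.3]
width: 0.094
```

```bash
python3 - <<'E'
from h import *
to([.4506,-.1356,.005],97.5)
E
```

```text
t 16.25 tcp [ 0.4522 -0.1367  0.0074] jaw -82.6 tilt [ 0.003 -0.001 -1.   ] q6 1.03 w 0.094 F [0.4 0.4 0.3]
 turn -0.08 shift cm [ 0.23 -0.13  0.14]
```

Request:
carry_out --pt "0 0.2 0 0.1 0" --pt "0.4 0 0 0 0" --pt "1 0 0 0 0" --pt "1 0 0 0 0" --pt "1 0 0 0 0" --pt "1 0 0 0 0" --pt "1 0 0 0 0" --pt "1 -1 0 0 0" --pt "1 -2 0 0 0" --pt "1 -3 0 0 0" --pt "1 -3 0 0 0" --pt "1 -3 0 0 0" --pt "1 -3 0 0 0" --pt "1 -3 0 0 0" --pt "1 -3 0 0 0" --pt "1 -3 0 0 0" --pt "1 -1 0 0 0" --pt "1 0 0 0 0" --pt "1 0 0 0 0"

```text
time: 18.15
tool_pos: [0.449, -0.1361, 0.2518]
ee_rot: [-0.507, 1.568, 2.764]
wrist_force: [0.0, 0.5, -3.6]
width: 0.0642
```

```bash
cat >> h.py <<'E'
C0=np.array([.4783,.1157,0]); CA=77.7
def st(k,dz=.0,s=.0): to(C0+[0,0,.024+.026*k+dz],CA+90)
E
python3 - <<'E'
from h import *
s=snap('wrist','w2')
st(1,.15)
E
```

```text
t 18.2 tcp [ 0.4488 -0.136   0.2512] jaw -82.6 tilt [-0.004  0.001 -1.   ] q6 1.03 w 0.0638 F [-0.4  0.3 -2.4]
 turn -70.29 shift cm [  5.14  -2.45 -25.21]
```

View pics/w2.png

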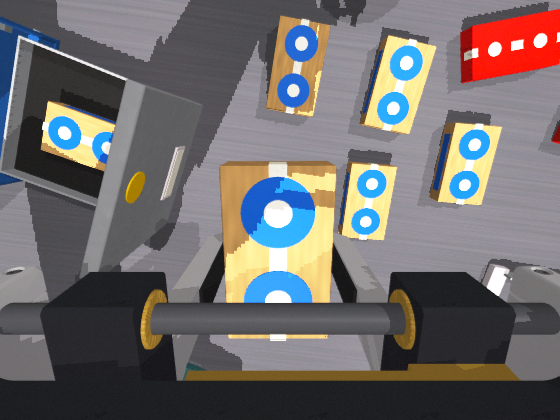

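Request:
carry_out --pt "1 0 0 0 -8.5" --pt "1 0 0 0 -8.5" --pt "1 0 0 0 -8.5" --pt "1 0 0 0 -8.5" --pt "1 0 0 0 -8.5" --pt "1 0 0 0 -8.5" --pt "1 0 0 0 -8.5" --pt "1 0 0 0 -8.5" --pt "1 0 0 0 -2.3" --pt "1 0 -1.2 -2 0" --pt "1 0 -1.2 -3 0" --pt "1 0 0 -3 0" --pt "1 0 0 -3 0" --pt "1 0 0 -3 0" --pt "1 0 0 -3 0" --pt "1 0 0 -3 0" --pt "1 0 0 -3 0" --pt "1 0 0 -2 0" --pt "1 0 0 0 0" --pt "1 0 0 0 0"

```text
time: 20.2
tool_pos: [0.4786, 0.1129, 0.2515]
ee_rot: [-1.031, 1.567, -2.815]
wrist_force: [0.1, 0.3, -4.0]
width: 0.0635
```

```bash
python3 - <<'E'
from h import *
s=snap('wrist','w3')
st(1,.03)
hsv=cv2.cvtColor(s['image'],cv2.COLOR_RGB2HSV)
for u,A,_ in discs(s,.2,300): print(u.round(1),A, onz(s,u,robot.get_obs()['tool_pos'][2]+.021).round(4))
E
```

```text
t 20.25 tcp [0.4788 0.1125 0.252 ] jaw -12.3 tilt [-0.003 -0.001 -1.   ] q6 0.33 w 0.0639 F [ 0.3 -0.4 -2.4]
 turn 0.0 shift cm [17.2  -0.07 -0.33]
[277.5 212.3] 4109.5 [0.4848 0.1403 0.273 ]
```

Request:
carry_out --pt "1 2 -0.1 -0.3 0" --pt "1 3 0 0 0" --pt "1 3 0 0 0" --pt "1 3 0 0 0" --pt "1 3 0 0 0" --pt "1 2 0 0 0" --pt "1 1.2 0 0 0" --pt "1 0.8 0 0 0" --pt "1 0.7 0 0 0" --pt "1 0 0 0 0" --pt "1 0 0 0 0"

```text
time: 21.35
tool_pos: [0.4797, 0.1162, 0.0673]
ee_rot: [1.851, 1.569, 0.066]
wrist_force: [-0.7, 1.0, -2.5]
width: 0.0638
```

```bash
python3 - <<'E'
from h import *
st(1,.005);st(1,.005)
E
```

```text
t 21.35 tcp [0.4797 0.1162 0.0673] jaw -12.3 tilt [ 0.002  0.    -1.   ] q6 0.34 w 0.0638 F [-0.7  1.  -2.5]
 turn 0.01 shift cm [ 1.23 -0.13  0.08]
t 21.35 tcp [0.4797 0.1162 0.0673] jaw -12.3 tilt [ 0.002  0.    -1.   ] q6 0.34 w 0.0638 F [-0.7  1.  -2.5]
 turn 0.01 shift cm [ 1.23 -0.13  0.08]
```

Request:
carry_out --pt "1 0.5 -0.1 0.1 0" --pt "1 0.4 0 0 0" --pt "1 0.2 0 0 0" --pt "1 0.1 0 0 0" --pt "1 0 0 0 0"

```text
time: 21.85
tool_pos: [0.4777, 0.1154, 0.0542]
ee_rot: [-1.047, 1.57, -2.832]
wrist_force: [0.1, -0.3, -2.9]
width: 0.0633
```

Request:
carry_out --pt "1 0.1 0 0 0" --pt "1 0.1 0 0 0" --pt "1 0 0 0 0"

```text
time: 22.15
tool_pos: [0.4782, 0.1155, 0.0536]
ee_rot: [1.933, 1.57, 0.148]
wrist_force: [-2.2, 0.6, 3.7]
width: 0.0637
```

Request:
carry_out --pt "0.6 0 0 0 0" --pt "0.2 0 0 0 0" --pt "0 0 0 0 0" --pt "0 -2 0 0 0" --pt "0 -4 0 0 0" --pt "0 -4 0 0 0" --pt "0 -4 0 0 0" --pt "0 -4 0 0 0" --pt "0 0 0 0 8.5" --pt "0 0 0 4 8.5" --pt "0 0 0 4 8.5" --pt "0 0 -1 4 8.5" --pt "0 0 1 4 8.5" --pt "0 0 2 4 8.5" --pt "0 0 2 3 8.5" --pt "0 0 2 2 8.5" --pt "0 0 2 0 8.5" --pt "0 0 2 0 3.5" --pt "0 0 0 0 0"

```text
time: 24.05
tool_pos: [0.3417, -0.1546, 0.232]
ee_rot: [1.083, 1.57, -2.102]
wrist_force: [0.4, 0.7, -0.4]
width: 0.0943
```

```bash
python3 - <<'E'
from h import *
look('3',(.026,.076))
to([.6034,-.1404,.10],87.5)
E
```

```text
top 0.026 0.0558 [ 0.4395 -0.2688  0.026 ] 2.9 [337. 262.]
top 0.026 0.0584 [0.4796 0.124  0.026 ] 77.9 [202. 249.]
top 0.026 0.0558 [ 0.511  -0.3964  0.026 ] 3.4 [380. 237.]
top 0.026 0.0563 [ 0.5988 -0.276   0.026 ] 175.8 [339. 207.]
top 0.026 0.0565 [ 0.6037 -0.1406  0.026 ] 177.8 [293. 206.]
top 0.076 0.0537 [ 0.4403 -0.2622  0.076 ] 2.9 [337. 262.]
top 0.076 0.0561 [0.4789 0.1155 0.076 ] 77.9 [202. 249.]
top 0.076 0.0537 [ 0.5091 -0.385   0.076 ] 3.4 [380. 237.]
top 0.076 0.0541 [ 0.5935 -0.2692  0.076 ] 175.8 [339. 207.]
top 0.076 0.0543 [ 0.5982 -0.139   0.076 ] 177.8 [293. 206.]
scene 0.026 0.0555 [ 0.5103 -0.3956  0.026 ] 2.7 [206. 286.]
scene 0.026 0.0557 [ 0.5981 -0.2756  0.026 ] 175.8 [255. 273.]
scene 0.026 0.0559 [ 0.6029 -0.1403  0.026 ] 177.6 [285. 240.]
scene 0.026 0.0563 [ 0.439 -0.268  0.026] 2.9 [216. 239.]
scene 0.026 0.0584 [0.4657 0.1358 0.026 ] 77.5 [306. 150.]
scene 0.076 0.0536 [ 0.5221 -0.3968  0.076 ] 2.7 [206. 286.]
scene 0.076 0.0537 [ 0.6069 -0.2808  0.076 ] 175.8 [255. 273.]
scene 0.076 0.0539 [ 0.6115 -0.1502  0.076 ] 177.6 [285. 240.]
scene 0.076 0.0544 [ 0.4533 -0.2735  0.076 ] 2.9 [216. 239.]
scene 0.076 0.0564 [0.4791 0.1164 0.076 ] 77.5 [306. 150.]
t 24.15 tcp [ 0.3418 -0.1528  0.2322] jaw -92.3 tilt [-0.     0.001 -1.   ] q6 1.04 w 0.0941 F [-0.1 -0.2  0.2]
 turn 0.23 shift cm [ 13.22  -2.37 -26.09]
```

Request:
carry_out --pt "0 0 -0.4 -4 0" --pt "0 0 -0.4 -4 0" --pt "0 0 -0.4 -4 0" --pt "0 1 -0.4 -4 0" --pt "0 2 -0.4 -4 0" --pt "0 4 -0.4 -4 0" --pt "0 4 0 -2 0" --pt "0 4 0 0 0" --pt "0 2 0 0 0" --pt "0 0 0 0 0" --pt "0 0 0 0 0"

```text
time: 25.25
tool_pos: [0.5981, -0.1386, 0.0677]
ee_rot: [-2.929, 1.571, 0.174]
wrist_force: [-0.5, -0.7, -0.2]
width: 0.0939
```

```bash
python3 - <<'E'
from h import *
to([.6034,-.1404,.005],87.6)
E
```

```text
t 25.25 tcp [ 0.5981 -0.1386  0.0677] jaw -92.2 tilt [ 0.  0. -1.] q6 1.29 w 0.0939 F [-0.5 -0.7 -0.2]
 turn 0.22 shift cm [ 6.27  0.16 -0.53]
```

Request:
carry_out --pt "0 2 0.2 -0.5 0.2" --pt "0 2 0 0 0" --pt "0 1.2 0 0 0" --pt "0 0.6 0 0 0" --pt "0 0.4 0 0 0" --pt "0 0 0 0 0" --pt "0 0 0 0 0"

```text
time: 25.95
tool_pos: [0.6034, -0.142, 0.0063]
ee_rot: [2.836, 1.569, -0.348]
wrist_force: [-0.2, -0.8, -0.1]
width: 0.094
```

```bash
python3 - <<'E'
from h import *
to([.6034,-.1404,.005],87.6)
E
```

```text
t 25.95 tcp [ 0.6034 -0.142   0.0063] jaw -92.5 tilt [ 0.002 -0.001 -1.   ] q6 1.29 w 0.094 F [-0.2 -0.8 -0.1]
 turn -0.08 shift cm [ 0.13 -0.16  0.  ]
```

Request:
carry_out --pt "0 0.1 0 0 0" --pt "0.4 0 0 0 0" --pt "1 0 0 0 0" --pt "1 0 0 0 0" --pt "1 0 0 0 0" --pt "1 0 0 0 0" --pt "1 0 0 0 0" --pt "1 -1 0 0 0" --pt "1 -2 0 0 0" --pt "1 -3 0 0 0" --pt "1 -3 0 0 0" --pt "1 -3 0 0 0" --pt "1 -3 0 0 0" --pt "1 -3 0 0 0" --pt "1 -3 0 0 0" --pt "1 -3 0 0 0" --pt "1 -1 0 0 0" --pt "1 0 0 0 0"

```text
time: 27.75
tool_pos: [0.6033, -0.1421, 0.2562]
ee_rot: [2.796, 1.567, -0.389]
wrist_force: [-0.1, -0.4, -2.3]
width: 0.0641
```

Request:
carry_out --pt "1 0 0 0 -8.5" --pt "1 0 0 0 -8.5" --pt "1 0 0 0 -8.5" --pt "1 0 0 0 -8.5" --pt "1 0 0 0 -8.5" --pt "1 0 0 0 -8.5" --pt "1 0 0 0 -8.5" --pt "1 0 0 0 -8.5" --pt "1 0 0 0 -8.5" --pt "1 0 0 0 -3.7" --pt "1 0 0 0 0"

```text
time: 28.85
tool_pos: [0.6018, -0.1415, 0.2511]
ee_rot: [-1.636, 1.566, 2.861]
wrist_force: [0.0, 0.3, -3.8]
width: 0.0636
```

```bash
python3 - <<'E'
from h import *
st(2,.18)
E
```

```text
t 28.85 tcp [ 0.6018 -0.1415  0.2511] jaw -12.3 tilt [-0.005  0.001 -1.   ] q6 -0.11 w 0.0636 F [ 0.   0.3 -3.8]
 turn -0.0 shift cm [ -0.39 -17.54 -22.5 ]
```

Request:
carry_out --pt "1 0 -1.5 -1.5 0" --pt "1 0 -2 -2.5 0" --pt "1 0 -2 -2.5 0" --pt "1 0 -2 -2.5 0" --pt "1 0 -2 -2.5 0" --pt "1 0 -2 -2.5 0" --pt "1 0 -2 -2.5 0" --pt "1 0 -2 -2.5 0" --pt "1 0 -1 -2.5 0" --pt "1 0 -1 -1 0" --pt "1 0 0 0 0" --pt "1 0 0 0 0" --pt "1 0 0 0 0"

```text
time: 30.15
tool_pos: [0.4799, 0.1142, 0.2538]
ee_rot: [-0.299, 1.57, -2.086]
wrist_force: [-0.2, -0.6, -2.8]
width: 0.0639
```

```bash
cat >> h.py <<'E'
def held():
    z=robot.get_obs()['tool_pos'][2]; s=snap('wrist','wh'); o=robot.get_obs()
    R=Ro.from_euler('xyz',o['ee_rot']).as_matrix()
    for u,A,_ in discs(s,.2,3000):
        print('held',u.round(1),A,'tool cm',(100*R.T@(onz(s,u,z+.021)-o['tool_pos'])).round(2))
E
python3 - <<'E'
from h import *
st(2,.03);held()
E
```

```text
t 30.15 tcp [0.4799 0.1142 0.2538] jaw -12.4 tilt [-0.    -0.001 -1.   ] q6 0.34 w 0.0639 F [-0.2 -0.6 -2.8]
 turn -0.09 shift cm [14.78 -0.18 -0.13]
held [277.6 212.8] 4068.0 tool cm [-2.09  0.02 -2.76]
```

Request:
carry_out --pt "1 2 -0.1 -0.1 0" --pt "1 3 0 0 0" --pt "1 3 0 0 0" --pt "1 3 0 0 0" --pt "1 3 0 0 0" --pt "1 1.5 0 0 0" --pt "1 0.8 0 0 0" --pt "1 0 0 0 0" --pt "1 0 0 0 0" --pt "1 0 0 0 0"

```text
time: 31.2
tool_pos: [0.48, 0.1164, 0.0928]
ee_rot: [1.873, 1.568, 0.088]
wrist_force: [0.1, 0.2, -2.6]
width: 0.0636
```

```bash
python3 - <<'E'
from h import *
st(2,.005);snap('wrist','wx');st(2,.005);snap('wrist','wx');st(2,.005)
E
```

```text
t 31.2 tcp [0.48   0.1164 0.0928] jaw -12.3 tilt [ 0.003  0.    -1.   ] q6 0.34 w 0.0636 F [ 0.1  0.2 -2.6]
 turn -0.01 shift cm [ 1.18 -0.16  0.11]
t 31.25 tcp [0.4799 0.1165 0.0927] jaw -12.3 tilt [ 0.003  0.    -1.   ] q6 0.34 w 0.0635 F [-0.2  0.4 -3.4]
 turn 0.0 shift cm [ 1.17 -0.14  0.11]
t 31.3 tcp [0.4798 0.1165 0.0926] jaw -12.3 tilt [ 0.003  0.    -1.   ] q6 0.34 w 0.0638 F [ 0.1 -0.8 -2.3]
 turn 0.01 shift cm [ 1.16 -0.13  0.11]
```

Request:
carry_out --pt "1 0.5 -0.15 0.1 0" --pt "1 0.4 0 0 0" --pt "1 0.2 0 0 0" --pt "1 0.1 0 0 0" --pt "1 0.1 0 0 0" --pt "1 0 0 0 0"

```text
time: 31.9
tool_pos: [0.4769, 0.1164, 0.0801]
ee_rot: [-2.791, 1.57, 1.707]
wrist_force: [-4.5, 0.2, 7.7]
width: 0.0637
```

Request:
carry_out --pt "0.6 0 0 0 0" --pt "0.2 0 0 0 0" --pt "0 0 0 0 0" --pt "0 -2 0 0 0" --pt "0 -4 0 0 0" --pt "0 -4 0 0 0" --pt "0 -4 0 0 0" --pt "0 -3 0 4 0" --pt "0 0 0 4 0" --pt "0 0 0 4 8.5" --pt "0 0 0.5 4 8.5" --pt "0 0 1 4 8.5" --pt "0 0 2 4 8.5" --pt "0 0 2 3 8.5" --pt "0 0 3 2 8.5" --pt "0 0 3 0 8.5" --pt "0 0 3 0 8.5" --pt "0 0 2 0 6.7" --pt "0 0 0 0 0"

```text
time: 33.8
tool_pos: [0.442, -0.2728, 0.2471]
ee_rot: [-0.09, 1.57, 3.1]
wrist_force: [0.7, -0.3, 0.2]
width: 0.0938
```

```bash
cat >> h.py <<'E'
def look2(tag,zt):
    for n in ('top','scene'):
        s=snap(n,n+tag)
        for z in (.026,zt):
            for i,j,L,c,a,uv in pairs(discs(s,z)):
                if .050<L<.062 and (c[1]>0)==(z==zt): print(n,z,round(L,4),c.round(4),round(a,1))
E
python3 - <<'E'
from h import *
look2('4',.102)
to([.4392,-.2684,.07],93)
E
```

```text
top 0.026 0.0562 [ 0.5989 -0.276   0.026 ] 175.5
top 0.102 0.0562 [0.4775 0.1161 0.102 ] 78.0
scene 0.026 0.0562 [ 0.4876 -0.4397  0.026 ] 2.9
scene 0.026 0.0563 [ 0.5984 -0.2756  0.026 ] 175.8
scene 0.026 0.0567 [ 0.4389 -0.2679  0.026 ] 2.9
scene 0.102 0.0554 [0.4775 0.1168 0.102 ] 76.9
t 33.9 tcp [ 0.4418 -0.2705  0.2478] jaw -86.9 tilt [-0.001  0.001 -1.   ] q6 0.86 w 0.0945 F [0.1 0.1 0.5]
 turn 0.08 shift cm [17.78 -0.2   0.24]
```

carton1 and carton2 are stacked flush to within about 1.5 mm. The far carton has been knocked to (0.488, -0.440), as the task warned could happen.

Request:
carry_out --pt "0 4 -0.2 0.25 0" --pt "0 4 0 0 0" --pt "0 4 0 0 0" --pt "0 4 0 0 0" --pt "0 3 0 0 0" --pt "0 2 0 0 0" --pt "0 1.5 0 0 0" --pt "0 1 0 0 0" --pt "0 0.5 0 0 0" --pt "0 0 0 0 0" --pt "0 0 0 0 0"

```text
time: 35.0
tool_pos: [0.44, -0.2689, 0.0092]
ee_rot: [2.439, 1.569, -0.649]
wrist_force: [-0.8, 1.4, -0.5]
width: 0.0936
```

```bash
python3 - <<'E'
from h import *
to([.4391,-.2682,.005],93)
E
```

```text
t 35.0 tcp [ 0.44   -0.2689  0.0092] jaw -87.0 tilt [ 0.002 -0.001 -1.   ] q6 0.86 w 0.0936 F [-0.8  1.4 -0.5]
 turn 0.05 shift cm [ 0.42 -0.07  0.08]
```

Request:
carry_out --pt "0 0.4 0 0.1 0" --pt "0.4 0 0 0 0" --pt "1 0 0 0 0" --pt "1 0 0 0 0" --pt "1 0 0 0 0" --pt "1 0 0 0 0" --pt "1 0 0 0 0" --pt "1 -1 0 0 0" --pt "1 -2 0 0 0" --pt "1 -3 0 0 0" --pt "1 -3 0 0 0" --pt "1 -3 0 0 0" --pt "1 -3 0 0 0" --pt "1 -3 0 0 0" --pt "1 -3 0 0 0" --pt "1 -3 0 0 0" --pt "1 -1 0 0 0" --pt "1 0 0 0 0"

```text
time: 36.8
tool_pos: [0.4388, -0.269, 0.2558]
ee_rot: [2.406, 1.567, -0.683]
wrist_force: [0.8, 0.3, -2.7]
width: 0.0639
```

Request:
carry_out --pt "1 0 0 0 -8.5" --pt "1 0 0 0 -8.5" --pt "1 0 0 0 -8.5" --pt "1 0 0 0 -8.5" --pt "1 0 0 0 -8.5" --pt "1 0 0 0 -8.5" --pt "1 0 0 0 -8.5" --pt "1 0 0 0 -8.5" --pt "1 0 0 0 -6.6" --pt "1 0 0 0 0" --pt "1 0 0 0 0"

```text
time: 37.9
tool_pos: [0.4377, -0.2682, 0.2523]
ee_rot: [-1.999, 1.567, 2.495]
wrist_force: [-0.5, 0.7, -3.1]
width: 0.0637
```

```bash
python3 - <<'E'
from h import *
st(3,.15);held()
E
```

```text
t 37.9 tcp [ 0.4377 -0.2682  0.2523] jaw -12.5 tilt [-0.003  0.002 -1.   ] q6 -0.44 w 0.0637 F [-0.5  0.7 -3.1]
 turn -0.22 shift cm [  0.09  -4.21 -38.38]
held [277.6 211.9] 4066.0 tool cm [-2.05  0.01 -2.82]
```

Request:
carry_out --pt "1 0 -0.4 -1.4 -0.2" --pt "1 0 -0.4 -3 0" --pt "1 0 -0.4 -3 0" --pt "1 0 -0.4 -3 0" --pt "1 0 -0.4 -3 0" --pt "1 0 -0.4 -3 0" --pt "1 0 -0.4 -3 0" --pt "1 0 -0.4 -3 0" --pt "1 0 -0.4 -3 0" --pt "1 0 -0.3 -3 0" --pt "1 0 -0.3 -3 0" --pt "1 0 0 -3 0" --pt "1 0 0 -2 0" --pt "1 0 0 -1 0" --pt "1 0 0 0 0" --pt "1 0 0 0 0" --pt "1 0 0 0 0"

```text
time: 39.65
tool_pos: [0.476, 0.1049, 0.2542]
ee_rot: [0.142, 1.57, -1.642]
wrist_force: [-0.6, -0.4, -2.1]
width: 0.0637
```

```bash
python3 - <<'E'
from h import *
st(3,.015);held()
E
```

```text
t 39.65 tcp [0.476  0.1049 0.2542] jaw -12.3 tilt [-0.    -0.001 -1.   ] q6 0.31 w 0.0637 F [-0.6 -0.4 -2.1]
 turn 0.03 shift cm [ 1.372e+01 -1.000e-02 -1.110e+00]
held [277.6 211.9] 4072.0 tool cm [-2.1   0.02 -2.82]
```

Request:
carry_out --pt "1 2 0 -1 0" --pt "1 3 0 0 0" --pt "1 3 0 0 0" --pt "1 3 0 0 0" --pt "1 1.7 0 0 0" --pt "1 1 0 0 0" --pt "1 0 0 0 0" --pt "1 0 0 0 0" --pt "1 0 0 0 0"

```text
time: 40.6
tool_pos: [0.4795, 0.1155, 0.1189]
ee_rot: [1.88, 1.568, 0.096]
wrist_force: [0.6, 0.9, -2.3]
width: 0.0638
```

```bash
python3 - <<'E'
from h import *
st(3,.005)
E
```

```text
t 40.6 tcp [0.4795 0.1155 0.1189] jaw -12.2 tilt [ 0.003  0.    -1.   ] q6 0.33 w 0.0638 F [ 0.6  0.9 -2.3]
 turn 0.09 shift cm [ 1.19 -0.12  0.01]
```

Request:
carry_out --pt "1 0.5 -0.05 0 0.1" --pt "1 0.4 0 0 0" --pt "1 0.2 0 0 0" --pt "1 0.1 0 0 0" --pt "1 0 0 0 0"

```text
time: 41.1
tool_pos: [0.4778, 0.1158, 0.1063]
ee_rot: [2.619, 1.57, 0.834]
wrist_force: [-2.1, 0.4, 4.7]
width: 0.0638
```

Request:
carry_out --pt "0.6 0 0 0 0" --pt "0.2 0 0 0 0" --pt "0 0 0 0 0" --pt "0 -2 0 0 0" --pt "0 -4 0 0 0" --pt "0 -4 0 0 0" --pt "0 -4 0 0 0" --pt "0 0 2 3.5 0" --pt "0 0 2 3.5 0" --pt "0 0 2 3.5 0" --pt "0 0 2 3.5 0" --pt "0 0 2 3.5 0" --pt "0 0 2 3.5 0" --pt "0 0 2 3.5 0" --pt "0 0 2 3.5 0" --pt "0 0 2 3.5 0" --pt "0 0 2 3.5 0" --pt "0 0 0 0 0"

```text
time: 42.9
tool_pos: [0.599, -0.274, 0.242]
ee_rot: [-1.104, 1.568, -2.895]
wrist_force: [0.3, -0.4, -0.1]
width: 0.0937
```

Request:
carry_out --pt "0 0 0 0 8.5" --pt "0 0 0 0 8.5" --pt "0 0 0 0 8.5" --pt "0 0 0 0 8.5" --pt "0 0 0 0 8.5" --pt "0 0 0 0 8.5" --pt "0 0 0 0 8.5" --pt "0 0 0 0 8.5" --pt "0 0 0 0 8.5" --pt "0 0 0 0 5.5" --pt "0 0 0 0 0" --pt "0 0 0 0 0"

```text
time: 44.1
tool_pos: [0.5988, -0.2684, 0.2451]
ee_rot: [-1.748, 1.571, 1.321]
wrist_force: [0.7, 0.9, -0.1]
width: 0.094
```

```bash
python3 - <<'E'
from h import *
look2('5',.128)
to([.5986,-.2758,.005],85.7)
E
```

```text
top 0.026 0.056 [ 0.4882 -0.4408  0.026 ] 3.2
top 0.128 0.0558 [0.4785 0.116  0.128 ] 77.4
scene 0.026 0.0563 [ 0.4875 -0.4399  0.026 ] 3.2
scene 0.026 0.0553 [ 0.5983 -0.2755  0.026 ] 175.7
scene 0.128 0.056 [0.4786 0.1169 0.128 ] 77.7
t 44.2 tcp [ 0.5988 -0.2686  0.2452] jaw -94.2 tilt [ 0. -0. -1.] q6 1.14 w 0.094 F [ 0.1 -0.3 -0.7]
 turn 0.11 shift cm [24.02  0.72 -0.03]
```

Request:
carry_out --pt "0 4 0.7 0 0.1" --pt "0 4 0 0 0" --pt "0 4 0 0 0" --pt "0 4 0 0 0" --pt "0 3 0 0 0" --pt "0 2 0 0 0" --pt "0 1.5 0 0 0" --pt "0 1 0 0 0" --pt "0 0.4 0 0 0" --pt "0 0 0 0 0" --pt "0 0 0 0 0"

```text
time: 45.3
tool_pos: [0.5992, -0.2764, 0.0077]
ee_rot: [2.679, 1.568, -0.539]
wrist_force: [0.8, 0.3, 0.3]
width: 0.0944
```

```bash
python3 - <<'E'
from h import *
to([.5985,-.2757,.005],85.7)
E
```

```text
t 45.3 tcp [ 0.5992 -0.2764  0.0077] jaw -94.4 tilt [ 0.002 -0.001 -1.   ] q6 1.13 w 0.0944 F [0.8 0.3 0.3]
 turn -0.08 shift cm [ 0.27 -0.06  0.07]
```

Request:
carry_out --pt "0 0.25 0 0.05 0" --pt "0.4 0 0 0 0" --pt "1 0 0 0 0" --pt "1 0 0 0 0" --pt "1 0 0 0 0" --pt "1 0 0 0 0" --pt "1 0 0 0 0" --pt "1 -1 0 0 0" --pt "1 -2 0 0 0" --pt "1 -3 0 0 0" --pt "1 -3 0 0 0" --pt "1 -3 0 0 0" --pt "1 -3 0 0 0" --pt "1 -3 0 0 0" --pt "1 -3 0 0 0" --pt "1 -3 0 0 0" --pt "1 -1 0 0 0" --pt "1 0 0 0 0"

```text
time: 47.1
tool_pos: [0.5983, -0.2761, 0.2559]
ee_rot: [2.693, 1.567, -0.525]
wrist_force: [-0.6, -1.3, -2.1]
width: 0.0634
```

Request:
carry_out --pt "1 0 0 0 -8.5" --pt "1 0 0 0 -8.5" --pt "1 0 0 0 -8.5" --pt "1 0 0 0 -8.5" --pt "1 0 0 0 -8.5" --pt "1 0 0 0 -8.5" --pt "1 0 0 0 -8.5" --pt "1 0 0 0 -8.5" --pt "1 0 0 0 -8.5" --pt "1 0 0 0 -5.5" --pt "1 0 0 0 0" --pt "1 0 0 0 0"

```text
time: 48.3
tool_pos: [0.5972, -0.2755, 0.2514]
ee_rot: [-1.86, 1.567, 2.634]
wrist_force: [0.4, 0.7, -4.0]
width: 0.0638
```

```bash
python3 - <<'E'
from h import *
st(4,.13);held()
E
```

```text
t 48.3 tcp [ 0.5972 -0.2755  0.2514] jaw -12.5 tilt [-0.003  0.002 -1.   ] q6 -0.3 w 0.0638 F [ 0.4  0.7 -4. ]
 turn -0.21 shift cm [ -0.55 -19.95 -35.69]
held [277.5 213. ] 4071.5 tool cm [-2.04  0.01 -2.75]
```

Request:
carry_out --pt "1 0 -1 -1.5 -0.2" --pt "1 0 -1.5 -2.7 0" --pt "1 0 -1.5 -2.7 0" --pt "1 0 -1.5 -2.7 0" --pt "1 0 -1.5 -2.7 0" --pt "1 0 -1.5 -2.7 0" --pt "1 0 -1.5 -2.7 0" --pt "1 0 -1.5 -2.7 0" --pt "1 0 -1.5 -2.7 0" --pt "1 0 -1.5 -2.7 0" --pt "1 0 -1.5 -2.7 0" --pt "1 0 -1.5 -2.7 0" --pt "1 0 -1.5 -2.7 0" --pt "1 0 -1 -1.5 0" --pt "1 0 0 -0.5 0" --pt "1 0 0 0 0" --pt "1 0 0 0 0" --pt "1 0 0 0 0"

```text
time: 50.15
tool_pos: [0.4784, 0.1163, 0.2535]
ee_rot: [-0.216, 1.57, -2.001]
wrist_force: [-0.4, 0.6, -3.1]
width: 0.0639
```

```bash
python3 - <<'E'
from h import *
st(4,.015);held()
E
```

```text
t 50.15 tcp [0.4784 0.1163 0.2535] jaw -12.3 tilt [-0.    -0.001 -1.   ] q6 0.34 w 0.0639 F [-0.4  0.6 -3.1]
 turn 0.01 shift cm [11.05  0.    0.06]
held [277.4 213. ] 4080.5 tool cm [-2.1   0.02 -2.75]
```

Request:
carry_out --pt "1 2 0 0.1 0" --pt "1 3 0 0 0" --pt "1 3 0 0 0" --pt "1 2 0 0 0" --pt "1 1 0 0 0" --pt "1 0 0 0 0" --pt "1 0 0 0 0" --pt "1 0 0 0 0"

```text
time: 51.0
tool_pos: [0.4791, 0.1163, 0.1455]
ee_rot: [1.877, 1.567, 0.093]
wrist_force: [-0.3, -0.4, -2.2]
width: 0.0636
```

```bash
python3 - <<'E'
from h import *
st(4,.005)
E
```

```text
t 51.0 tcp [0.4791 0.1163 0.1455] jaw -12.2 tilt [ 0.003  0.    -1.   ] q6 0.34 w 0.0636 F [-0.3 -0.4 -2.2]
 turn 0.1 shift cm [ 1.25 -0.07  0.08]
```

Request:
carry_out --pt "1 0.5 0 0 0.1" --pt "1 0.4 0 0 0" --pt "1 0.2 0 0 0" --pt "1 0.1 0 0 0" --pt "1 0 0 0 0"

```text
time: 51.5
tool_pos: [0.4779, 0.1164, 0.1317]
ee_rot: [1.28, 1.571, -0.505]
wrist_force: [0.5, 0.9, -1.8]
width: 0.0634
```

Request:
carry_out --pt "1 0.1 0 0 0" --pt "1 0 0 0 0"

```text
time: 51.7
tool_pos: [0.4779, 0.1164, 0.1317]
ee_rot: [2.034, 1.57, 0.249]
wrist_force: [-3.0, -0.0, 4.0]
width: 0.0636
```

Request:
carry_out --pt "0.6 0 0 0 0" --pt "0.2 0 0 0 0" --pt "0 0 0 0 0" --pt "0 -2 0 0 0" --pt "0 -4 0 0 0" --pt "0 -5 0 0 0" --pt "0 0 1 4 0" --pt "0 0 1 4.2 0" --pt "0 0 1 4.2 0" --pt "0 0 1 4.2 0" --pt "0 0 1 4.2 0" --pt "0 0 1 4.2 0" --pt "0 0 1 4.2 0" --pt "0 0 1 4.2 0" --pt "0 0 1 4.2 0" --pt "0 0 1 4.2 0" --pt "0 0 1 4.2 0" --pt "0 0 1 4.2 0" --pt "0 0 0.8 4 0" --pt "0 0 0 0 0"

```text
time: 53.7
tool_pos: [0.4863, -0.4455, 0.2374]
ee_rot: [-1.438, 1.568, 3.054]
wrist_force: [0.0, -0.3, -1.1]
width: 0.0938
```

Request:
carry_out --pt "0 0 0 0 8.5" --pt "0 0 0 0 8.5" --pt "0 0 0 0 8.5" --pt "0 0 0 0 8.5" --pt "0 0 0 0 8.5" --pt "0 0 0 0 8.5" --pt "0 0 0 0 8.5" --pt "0 0 0 0 8.5" --pt "0 0 0 0 6.5" --pt "0 0 0 0 0" --pt "0 0 0 0 0"

```text
time: 54.8
tool_pos: [0.4879, -0.44, 0.2406]
ee_rot: [-2.855, 1.571, 0.346]
wrist_force: [0.6, -0.0, -0.2]
width: 0.094
```

```bash
python3 - <<'E'
from h import *
look2('6',.154)
to([.4878,-.4403,.005],93.2)
E
```

```text
top 0.154 0.0561 [0.4786 0.116  0.154 ] 78.1
scene 0.026 0.0562 [ 0.4875 -0.4398  0.026 ] 2.8
scene 0.154 0.056 [0.4786 0.117  0.154 ] 77.8
t 54.9 tcp [ 0.4878 -0.4402  0.2406] jaw -86.7 tilt [ 0. -0. -1.] q6 0.69 w 0.094 F [-0.4  0.9 -0.3]
 turn 0.13 shift cm [2.356e+01 1.000e-02 0.000e+00]
```

Request:
carry_out --pt "0 4 0 0 0.1" --pt "0 4 0 0 0" --pt "0 4 0 0 0" --pt "0 4 0 0 0" --pt "0 3 0 0 0" --pt "0 2 0 0 0" --pt "0 1.3 0 0 0" --pt "0 0.7 0 0 0" --pt "0 0.4 0 0 0" --pt "0 0 0 0 0" --pt "0 0 0 0 0"

```text
time: 56.0
tool_pos: [0.4883, -0.4412, 0.0082]
ee_rot: [2.259, 1.568, -0.829]
wrist_force: [0.6, -0.3, 0.6]
width: 0.0938
```

```bash
python3 - <<'E'
from h import *
to([.4878,-.4402,.005],93)
E
```

```text
t 56.0 tcp [ 0.4883 -0.4412  0.0082] jaw -86.9 tilt [ 0.002 -0.002 -1.   ] q6 0.7 w 0.0938 F [ 0.6 -0.3  0.6]
 turn 0.13 shift cm [ 0.32 -0.1   0.05]
```

Request:
carry_out --pt "0 0.3 0 0 0" --pt "0.4 0 0 0 0" --pt "1 0 0 0 0" --pt "1 0 0 0 0" --pt "1 0 0 0 0" --pt "1 0 0 0 0" --pt "1 0 0 0 0" --pt "1 -1 0 0 0" --pt "1 -2 0 0 0" --pt "1 -3 0 0 0" --pt "1 -3 0 0 0" --pt "1 -3 0 0 0" --pt "1 -3 0 0 0" --pt "1 -3 0 0 0" --pt "1 -3 0 0 0" --pt "1 -3 0 0 0" --pt "1 -1.5 0 0 0" --pt "1 0 0 0 0"

```text
time: 57.8
tool_pos: [0.4883, -0.4412, 0.2627]
ee_rot: [2.257, 1.564, -0.83]
wrist_force: [-0.5, -0.2, -2.5]
width: 0.0641
```

Request:
carry_out --pt "1 0 0 0 -8.5" --pt "1 0 0 0 -8.5" --pt "1 0 0 0 -8.5" --pt "1 0 0 0 -8.5" --pt "1 0 0 0 -8.5" --pt "1 0 0 0 -8.5" --pt "1 0 0 0 -8.5" --pt "1 0 0 0 -8.5" --pt "1 0 0 0 -6.6" --pt "1 0 0 0 0" --pt "1 0 0 0 0"

```text
time: 58.9
tool_pos: [0.4873, -0.4401, 0.2573]
ee_rot: [-2.157, 1.568, 2.338]
wrist_force: [0.2, -0.5, -2.1]
width: 0.0637
```

```bash
python3 - <<'E'
from h import *
st(5,.1);held()
E
```

```text
t 58.9 tcp [ 0.4873 -0.4401  0.2573] jaw -12.4 tilt [-0.002  0.002 -1.   ] q6 -0.6 w 0.0637 F [ 0.2 -0.5 -2.1]
 turn -0.13 shift cm [  0.42 -12.72 -54.11]
held [277.7 213.6] 4081.0 tool cm [-2.06  0.02 -2.72]
```

Request:
carry_out --pt "1 0 -0.5 -1.5 -0.1" --pt "1 0 -0.8 -3 0" --pt "1 0 -0.8 -3.3 0" --pt "1 0 -0.8 -3.3 0" --pt "1 0 -0.8 -3.3 0" --pt "1 0 -0.8 -3.3 0" --pt "1 0 -0.8 -3.3 0" --pt "1 0 -0.8 -3.3 0" --pt "1 0 -0.8 -3.3 0" --pt "1 0 -0.8 -3.3 0" --pt "1 0 -0.8 -3.3 0" --pt "1 0 -0.8 -3.3 0" --pt "1 0 -0.8 -3.3 0" --pt "1 0 -0.8 -3.3 0" --pt "1 0 -0.8 -3.3 0" --pt "1 0 -0.7 -3 0" --pt "1 0 -0.3 -2 0" --pt "1 0 0 -1.5 0" --pt "1 0 0 0 0" --pt "1 0 0 0 0"

```text
time: 60.95
tool_pos: [0.4773, 0.1126, 0.2585]
ee_rot: [-0.177, 1.57, -1.961]
wrist_force: [0.4, 0.7, -2.8]
width: 0.0633
```

```bash
python3 - <<'E'
from h import *
st(5,.015);held()
E
```

```text
t 60.95 tcp [0.4773 0.1126 0.2585] jaw -12.2 tilt [-0.    -0.001 -1.   ] q6 0.33 w 0.0633 F [ 0.4  0.7 -2.8]
 turn 0.08 shift cm [ 8.95  0.03 -0.33]
held [277.7 213.6] 4088.0 tool cm [-2.09  0.02 -2.75]
```

Request:
carry_out --pt "1 2 0 -0.3 0" --pt "1 3 0 0 0" --pt "1 2 0 0 0" --pt "1 1.5 0 0 0" --pt "1 0.4 0 0 0" --pt "1 0 0 0 0" --pt "1 0 0 0 0" --pt "1 0 0 0 0"

```text
time: 61.8
tool_pos: [0.4788, 0.1161, 0.1712]
ee_rot: [1.853, 1.568, 0.069]
wrist_force: [-0.1, -1.3, -2.8]
width: 0.0642
```

```bash
python3 - <<'E'
from h import *
st(5,.004)
E
```

```text
t 61.8 tcp [0.4788 0.1161 0.1712] jaw -12.2 tilt [ 0.003  0.    -1.   ] q6 0.34 w 0.0642 F [-0.1 -1.3 -2.8]
 turn 0.1 shift cm [ 1.32 -0.04  0.05]
```

Request:
carry_out --pt "1 0.5 0 0 0.1" --pt "1 0.4 0 0 0" --pt "1 0.2 0 0 0" --pt "1 0.1 0 0 0" --pt "1 0 0 0 0"

```text
time: 62.3
tool_pos: [0.4779, 0.1161, 0.1577]
ee_rot: [0.645, 1.571, -1.14]
wrist_force: [-0.8, -0.5, -2.1]
width: 0.0638
```

Request:
carry_out --pt "1 0.1 0 0 0" --pt "1 0 0 0 0"

```text
time: 62.5
tool_pos: [0.4779, 0.1162, 0.1577]
ee_rot: [1.925, 1.57, 0.14]
wrist_force: [-2.4, -0.2, 3.5]
width: 0.0637
```

Request:
carry_out --pt "0.6 0 0 0 0" --pt "0.2 0 0 0 0" --pt "0 0 0 0 0" --pt "0 0 0 0 0" --pt "0 -2 0 0 0" --pt "0 -4 0 0 0" --pt "0 -4 0 0 0" --pt "0 0 0 4 0" --pt "0 0 0 4 0" --pt "0 0 0 4 0" --pt "0 0 0 4 0" --pt "0 0 0 4 0" --pt "0 0 0 4 0" --pt "1 0 0 4 0" --pt "1 0 0 2 0" --pt "1 0 0 0 0" --pt "1 0 0 0 0"

```text
time: 64.2
tool_pos: [0.4141, -0.177, 0.2564]
ee_rot: [-2.895, 1.57, 1.602]
wrist_force: [0.1, 0.3, 0.1]
width: 0.0654
```

```bash
python3 - <<'E'
from h import *
look2('7',.180)
P=DOT-D*(.19+.008+.03); P[2]=.10; to(P,CA+90)
a,b=load('scene7')['image'][60:210,230:430,::-1],load('top7')['image'][180:330,100:300,::-1]
cv2.imwrite('pics/crop3.png',np.hstack([cv2.resize(a,(400,300)),cv2.resize(b,(400,300))]))
E
```

```text
top 0.18 0.0557 [0.4785 0.1158 0.18  ] 77.1
scene 0.18 0.0562 [0.4788 0.1169 0.18  ] 77.8
t 64.3 tcp [ 0.4144 -0.1761  0.2566] jaw -12.2 tilt [ 0.  0. -1.] q6 -0.31 w 0.0574 F [ 0.3 -1.   0.2]
 turn 0.08 shift cm [ 15.67   0.2  -14.38]
```

View pics/crop3.png

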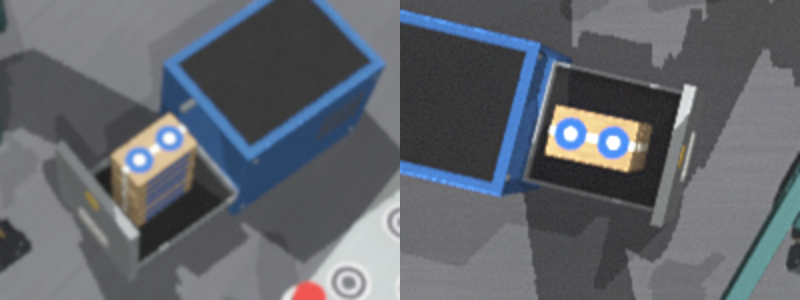

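The column of six stands square: the lid is at (0.4787, 0.116), yaw 77.5°, the same as carton0. Now I lower in front of the panel and push gently.

Request:
carry_out --pt "1 3 0 -1 0" --pt "1 3 0 -2 0" --pt "1 3 0 -2 0" --pt "1 2.7 0 -2 0" --pt "1 0 0 -2 0" --pt "1 0 0 -2 0" --pt "1 0 0 -1 0" --pt "1 0 0 -1 0" --pt "1 0 0 0 0" --pt "1 0 0 0 0"

```text
time: 65.3
tool_pos: [0.4419, -0.0501, 0.1399]
ee_rot: [0.82, 1.57, -0.964]
wrist_force: [0.7, -0.0, -0.4]
width: 0.0009
```

```bash
python3 - <<'E'
from h import *
P=DOT-D*(.19+.008); P[2]=.14; to(P,76.8+90)
E
```

```text
t 65.3 tcp [ 0.4419 -0.0501  0.1399] jaw -12.3 tilt [ 0.    -0.001 -1.   ] q6 -0.03 w 0.0009 F [ 0.7 -0.  -0.4]
 turn 0.94 shift cm [-0.01  0.18 -4.49]
```

Request:
carry_out --pt "1 0 0.2 -1 0.9" --pt "1 0 0 -1.5 0" --pt "1 0 0 -1 0" --pt "1 0 0 -0.5 0" --pt "1 0 0 -0.3 0" --pt "1 0 0 -0.3 0" --pt "1 0 0 -0.3 0" --pt "1 0 0 -0.4 0" --pt "1 0 0 -0.5 0" --pt "1 0 0 -0.6 0" --pt "1 0 0 -0.7 0" --pt "1 0 0 -0.8 0" --pt "1 0 0 -0.8 0" --pt "1 0 0 -0.8 0" --pt "1 0 0 -0.8 0" --pt "1 0 0 -0.8 0" --pt "1 0 0 -0.8 0" --pt "1 0 0 -0.8 0" --pt "1 0 0 -0.8 0" --pt "1 0 0 -0.8 0"

```text
time: 67.3
tool_pos: [0.4763, 0.0895, 0.1396]
ee_rot: [-0.472, 1.571, -2.273]
wrist_force: [0.8, -1.0, 0.5]
width: 0.0004
```

Request:
carry_out --pt "1 0 0 -0.8 0" --pt "1 0 0 -0.8 0" --pt "1 0 0 -0.8 0" --pt "1 0 0 -0.8 0" --pt "1 0 0 -0.7 0" --pt "1 0 0 -0.5 0"

```text
time: 67.9
tool_pos: [0.4865, 0.1315, 0.1397]
ee_rot: [0.319, 1.569, -1.483]
wrist_force: [-0.0, -5.5, 0.5]
width: 0.0002
```

```bash
python3 - <<'E'
from h import *
P=DOT-D*(.008); P[2]=.14; to(P,76.8+90)
E
```

```text
t 67.9 tcp [0.4865 0.1315 0.1397] jaw -13.2 tilt [ 0.    -0.002 -1.   ] q6 0.38 w 0.0002 F [-0.  -5.5  0.5]
 turn -0.0 shift cm [-0.04 -0.02 -4.79]
```

Request:
carry_out --pt "1 0 0 -0.5 0" --pt "1 0 0 -0.6 0" --pt "1 0 0 -0.6 0" --pt "1 0 0 -0.6 0" --pt "1 0 0 -0.6 0" --pt "1 0 0 -0.6 0" --pt "1 0 0 -0.6 0" --pt "1 0 0 -0.5 0" --pt "1 0 0 -0.4 0" --pt "1 0 0 -0.3 0" --pt "1 0 0 -0.3 0" --pt "1 0 0 -0.3 0" --pt "1 0 0 -0.2 0" --pt "1 0 0 -0.2 0" --pt "1 0 0 0 0"

```text
time: 69.4
tool_pos: [0.5004, 0.1879, 0.1398]
ee_rot: [0.094, 1.56, -1.71]
wrist_force: [-1.0, -16.6, 3.3]
width: 0.0003
```

Request:
carry_out --pt "1 0 0 -0.2 0" --pt "1 0 0 0 0" --pt "1 0 0 0.3 0" --pt "1 0 0 0.3 0" --pt "1 0 0 0.3 0" --pt "1 0 0 0.3 0" --pt "1 0 0 0.3 0" --pt "1 0 0 0.3 0" --pt "1 0 0 0.3 0" --pt "1 0 0 0.3 0" --pt "1 0 0 0.5 0" --pt "1 0 0 1 0" --pt "1 0 0 3 0" --pt "1 0 0 4 0" --pt "1 0 0 4 0" --pt "1 0 0 4 0" --pt "1 0 0 4 0" --pt "1 0 0 4 0" --pt "1 0 0 4 0" --pt "1 0 0 0 0"

```text
time: 71.4
tool_pos: [0.4292, -0.1099, 0.1398]
ee_rot: [0.154, 1.569, -1.654]
wrist_force: [0.5, -0.0, 0.2]
width: 0.0004
```

Request:
carry_out --pt "1 -4 0 0 0" --pt "1 -4 0 4 0" --pt "1 0 0 4 0" --pt "1 0 0 4 0" --pt "1 0 0 4 0" --pt "1 0 0 0 0" --pt "1 0 0 0 0"

```text
time: 72.1
tool_pos: [0.395, -0.257, 0.2148]
ee_rot: [-2.932, 1.569, 1.549]
wrist_force: [0.2, 0.3, -0.7]
width: 0.0007
```

```bash
python3 - <<'E'
from h import *
to(DOT)
for n in ('scene','top'):
    s=snap(n,n+'8'); hsv=cv2.cvtColor(s['image'],cv2.COLOR_RGB2HSV)
    m=cv2.inRange(hsv,(18,120,120),(35,255,255)); n_,_,st_,ce=cv2.connectedComponentsWithStats(m)
    for k in range(1,n_):
        w=onz(s,ce[k],.16)
        if 60>st_[k,4]>3: print('yel',ce[k].round(1),w.round(4),'out',((DOT-w)@D).round(4))
a,b=load('scene8')['image'],load('top8')['image']
cv2.imwrite('pics/fin.png',np.vstack([a[30:350,:,::-1],b[80:330,:,::-1]]))
E
```

```text
t 72.1 tcp [ 0.395  -0.257   0.2148] jaw -13.3 tilt [ 0.     0.001 -1.   ] q6 -0.47 w 0.0007 F [ 0.2  0.3 -0.7]
 turn 0 shift cm [ 5.540e+00 -3.000e-02 -4.549e+01]
yel [326.5 124.7] [0.4991 0.1858 0.16  ] out 0.0002
yel [170.1 241.2] [0.499  0.1857 0.16  ] out 0.0003
```

View pics/fin.png

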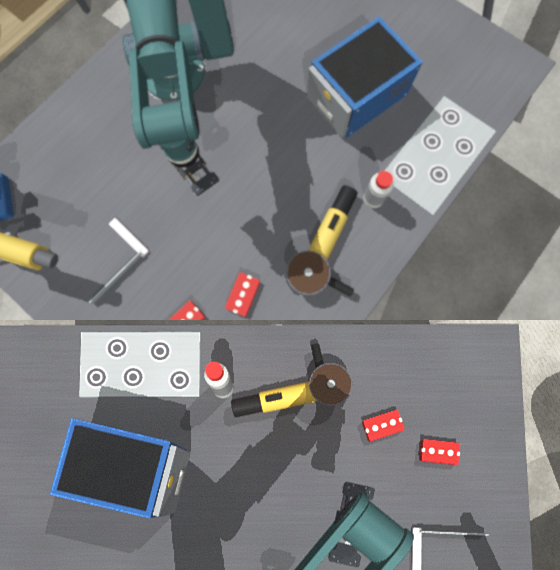

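The drawer is shut: the yellow dot is back within 0.3 mm of its latched place in both views. No cartons are left on the bench, and the red boxes, grinder, can and square are where they were. Handing in.

```bash
python3 -c "
from bench import robot
print(robot.close_job())"
```

```text
the job is handed in; nothing more can be done
None
```

The job is handed in at about 72 s: all five bench cartons are stacked on carton0 and the drawer is latched shut. I pressed the drawer in to release it and pulled it out to its stop. One carton had been knocked about 5 cm aside during the run, and I re-measured its position before picking it up. I then pushed the drawer home to its hard stop and let go slowly.

**Last checks:**
- **Column:** Before closing, the lid centres of all six cartons lay within about 1.5 mm of each other. Their yaws were within about 1° (76.9–78.1°). The top lid was at the expected height of 180 mm in both cameras.
- **Drawer:** After letting go, the yellow dot was back at its latched position to 0.3 mm in both cameras, and the robot was well clear.
- **Other objects:** By eye, the grinder, spray can, square and red look-alikes are where they started.

**Not verified:** With the drawer shut, the column cannot be seen. That it still stands inside is inferred from the gentle push and the smooth force readings. No check failed.

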